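# Hold a light stick down on the programming jig

## Task

Take the long light stick (not the short one) up and off its hook on the stand, stand it foot down in the pocket of the programming jig, and push it down on the sprung contact pins until they are right down on their stop. It has to be kept there while it is being programmed, so finish while still holding the stick fully down; don't lean on it so hard that the pins are crushed, don't drop the stick, and leave everything else on the bench alone.

Things in the scene. Friction and masses are not known exactly. Their poses are not given: they have to be found in the camera images.
- light_stick: the LONG light stick: flat white printed housing, 22 mm thick (its x), 36 mm wide (its y), 120 mm long (its z, up), about 120 g. Origin: centre of its foot (lower end face). It starts hanging upright by a loop on its top end from one of the stand's two hooks, the hook wire running through the loop along the stick's x; it swings freely. The foot is plain and fits the jig either way round
- light_stick_shoulder (a point): centre of the long stick's top end face (shoulder), 120 mm above the foot. On it stands the hanging loop, in the y-z plane, of 6 mm round bar: 32 mm wide over all, 20 mm wide and 22 mm high inside, top 28 mm above the shoulder. From above, the two narrow sides can be gripped just below the shoulder (fingers closing along y) with the hook wire passing between the fingers
- short_stick: bystander: a SHORT light stick with the same section and loop but only 70 mm long, hanging from the other hook; either stick may be on either hook. Origin: centre of its foot
- stand: fixed stand of 20 mm aluminium profile: two posts 330 mm apart, a level beam (top 265 mm up) and two 5 mm wire hooks that run level from the beam along the stand's -x, toward the robot. Origin: on the bench below the middle between the two hanging sticks; the beam's axis is 85 mm to its +x, the wires are at y = +75 and -75 mm
- hook_a (a point): on the axis of the stand's +y hook wire where a loop hangs, 255 mm up. The wire goes on 14 mm to the stand's -x, then turns up 9 mm to its tip, 20 mm from here. To come off, the loop is raised 12 to 17 mm (higher, the shoulder meets the wire) and drawn off along the stand's -x
- hook_b (a point): the same on the stand's -y hook wire, 150 mm from hook_a
- jig: fixed programming jig: aluminium base plate (120 mm along x, y = -60 to +130 mm, top 12 mm up), an upright grey guide tower (38 by 52 mm, flared mouth up to 94 mm) open at the top, and a black programmer box (75 by 55 mm, top 41 mm up) at y = +88 mm. Origin: on the bench below the axis of the tower's pocket
- jig_mouth (a point): centre of the pocket's mouth at the foot of the flare, 85 mm above the bench. The pocket is 26 mm along the jig's x and 40 mm along its y: the stick's 36 mm width goes along the jig's y, either way round, with 2 mm play all round
- pin_block (a joint): travel of the sprung block of contact pins at the bottom of the pocket, m: 0 = up (as at the start), 0.008 = right down on its stop. The springs push back with 4 N at the start of the travel and 12 N at the stop, and lift the stick again when it is let go; the stick's own weight does not press them down. More than 60 N of push crushes the pins
- pin_tips (a point): centre of the pin tips on which the stick's foot stands; 42 mm above the bench when up, 34 mm when right down (it moves with the block)
- parts_tray: bystander: black divided tray, 110 by 160 by 30 mm, on the bench under the hanging sticks
- screwdriver: bystander: screwdriver lying near the jig
- glue_bottle: bystander: white bottle, 40 mm in diameter, 120 mm high, behind the jig
- filament_spool: bystander: filament spool lying flat, 200 mm in diameter, 65 mm high
- mug: bystander: white mug, 80 mm in diameter, 90 mm high
- screw_jar: bystander: glass jar with a steel lid, 60 mm in diameter, 70 mm high
- wrench: bystander: open-ended wrench lying on the bench
Mind the look-alikes: they are no part of the job. Leave any orange look-alike of the light_stick alone. Leave any yellow look-alike of the jig alone.

How it is judged:
By the outcome, as a careful person would: the job done as asked, in the order asked, and still so for the second after the job is handed in, while the arm keeps its last pose, push and grip.
It also fails if it takes over 51 s, if anything falls off the work surface, if the arm or the gripper's body presses on something with over 40 N, if the wrist force passes 120 N, or if a joint passes its speed limit or range.

## Robot

A 7-joint arm with a two-finger parallel gripper is mounted at the origin on the work surface. World frame = base frame: x ahead of the robot, y to its left, z up, the work surface at z = 0. Lengths are in m, angles in rad, forces in N, time in s.
With the tool pointing down it reaches from about 0.425 to 0.8 m from the base axis. Payload 8.3 kg.
Tool frame: the origin (TCP) lies midway between the tips of the shut fingers; the grasp point (between the pads) lies robot.grasp_offset behind it (robot.grasp_offset is the distance from the TCP to the grasp point, in m); z points along the fingers, y is the line along which they close (so a half turn about z gives the same grasp; the last joint's range is limited). The gripper opens to 85 mm and grips with 20 to 120 N. Pads are 22 mm wide; open, the fingers measure 114 mm over their backs; the gripper's body (76 mm by 85 mm) begins 54 mm behind the grasp point. The pads swing forward as they close: fully open they stand 13 mm farther back than shut.
Start: joints at [1.135, 0.383, 0.016, 1.37, -0.006, 1.388, -0.046], TCP at [0.228, -0.582, 0.231] pointing down, gripper open.
Joint ranges: [-2.95, 2.95], [-0.25, 2.06], [-1.52, 1.56], [0.18, 2.33], [-1.44, 4.58], [0.02, 2.06], [-3.01, 3.01]. Speed limits (rad/s): [2.39, 2.39, 3.01, 3.01, 3.14, 3.14, 3.14].

## Interface

Orientations are given as a unit quaternion [x, y, z, w].
In Python, from plant import robot gives the robot as it stands. The module is installed in compiled form; this text tells all that it offers. Calls block until the motion is done:
- robot.movep(position, orientation): joint-space move of the TCP to a pose.
- robot.line_to(position, rate=0.15, orientation=None, max_force=None): straight line of the TCP; orientation=None keeps the orientation; rate is the mean speed in m/s. With max_force (N) it stops when the force on the tool has changed by that much, and returns True; else False.
- robot.goto_joints(angles): joint-space move.
- robot.gripper_to(opening): finger opening in m; the grip force is fixed at half the most; returns when the fingers have stopped.
- robot.sleep(seconds).
- robot.solve_ik(position, orientation): joint angles nearest the present ones, or None.
- robot.state(): the state.
- robot.read_camera(name): name is "side" or "top" or "wrist"; returns a dict with "color" (420x560x3 uint8, blue, green, red), "depth" (420x560 float32, m along the optical axis (not along the pixel's ray), 0 where there is no reading), "intrinsics" (3x3 intrinsics, pixels), "position" and "attitude" of the camera in the world. Camera axes: x right, y down, z forward; pixel columns grow to the right and rows downward; lengths in m; the calibration is good to about 2 mm. A picture is of the moment at which its call begins.
A pose or a line that the arm cannot do raises robot.IKError and nothing moves.
- robot.job_done(): hands the job in; it is judged then, once.
Trained networks look in the newest picture that a camera, given by its name, has taken for a name from the list of things; names that differ only in an ending like _2 or _b are one class to them, and where a whole thing is asked for, a point or a joint stands for the part that bears it (a point fixed in the world has none). Each returns a list of dicts, best first, with "p" (0 to 1); they miss things now and then, are a little off and sometimes report something else, mostly with a low value. They report only what shows in the picture. A call takes as long as a camera call. They do not tell look-alikes from the thing itself.
- robot.search_frame(camera, name): "location" ([column, row] in pixels, amid what is visible of it).
The state is a dict: "time_s": time; "qpos": joint angles; "dq": joint speeds; "tau": joint torques, N m; "ee_pos": TCP position; "eef_rot": TCP orientation; "wrist_force": force on the tool from outside, world axes, zero at the start; "moment": the same for the moment, N m; "opening": finger opening in m; "grasp_force": force on a finger pad.
Only numpy, scipy, OpenCV 4.12 (cv2) and the standard library are available. Lean on these libraries where they do the work, as an engineer would, in place of code of your own. Each camera call takes 0.05 s, during which the arm holds its last target. There are 200 camera calls.

## Working session

There is one attempt and no reset: what is moved stays moved. The work goes in short steps, each a Python script; the robot and the scene stay as the last script left them, time stands still between calls to the robot, and variables do not carry over. Pictures are saved under pics/ and viewed, at most 10 in all, crops included, and the job is handed in when it is done.

```bash
mkdir -p pics; cat > h.py <<'E'
import numpy as np, cv2
from plant import robot
from scipy.spatial.transform import Rotation as R
def att(a):
    a=np.array(a,float)
    return a if a.shape==(3,3) else R.from_quat(a).as_matrix()
def cloud(f):
    K=np.array(f["intrinsics"]);d=f["depth"];v,u=np.mgrid[:d.shape[0],:d.shape[1]]
    P=np.stack([(u-K[0,2])/K[0,0]*d,(v-K[1,2])/K[1,1]*d,d],-1)
    P=P@att(f["attitude"]).T+np.array(f["position"])
    P[d<=0]=np.nan
    return P
E
python3 - <<'E'
from h import *
import pickle
ims={}
for c in("side","top"):
    f=robot.read_camera(c);ims[c]=f
    print(c,f["position"],f["attitude"])
    P=cloud(f)
    for n in("light_stick","short_stick","jig","stand","hook_a","parts_tray"):
        for r in robot.search_frame(c,n)[:3]:
            u,v=map(int,np.round(r["location"]));print(n,u,v,round(r["p"],2),P[v,u].round(3))
pickle.dump(ims,open("ims.pkl","wb"))
cv2.imwrite("pics/a.png",ims["side"]["color"]);cv2.imwrite("pics/b.png",ims["top"]["color"])
print(robot.state(),robot.grasp_offset)
E
```

```text
side [-0.11336468  0.6736254   0.71247485] [-0.30927595  0.81126444 -0.46016243  0.18560423]
light_stick 221 211 0.97 [0.596 0.116 0.196]
light_stick 254 276 0.66 [0.464 0.138 0.072]
short_stick 171 233 0.76 [0.579 0.274 0.216]
jig 329 199 0.77 [ 0.605 -0.368  0.027]
stand 128 228 0.9 [0.792 0.273 0.14 ]
hook_a 128 225 0.76 [0.792 0.271 0.148]
hook_a 271 334 0.7 [0.348 0.204 0.009]
hook_a 203 387 0.59 [0.316 0.417 0.067]
parts_tray 208 281 0.67 [0.595 0.183 0.013]
top [0.37089862 0.02759127 1.53535306] [-0.69664932  0.71635722 -0.02296417  0.03138   ]
light_stick 260 167 0.66 [0.594 0.102 0.216]
light_stick 254 217 0.59 [0.464 0.128 0.115]
light_stick 296 239 0.39 [0.397 0.007 0.068]
short_stick 206 167 0.68 [0.59  0.242 0.265]
short_stick 344 172 0.4 [ 0.601 -0.148  0.037]
jig 410 176 0.77 [ 0.585 -0.356  0.02 ]
jig 332 172 0.73 [ 0.606 -0.113  0.013]
stand 223 140 0.8 [0.721 0.23  0.001]
hook_a 220 139 0.94 [ 0.727  0.241 -0.008]
hook_a 332 172 0.22 [ 0.606 -0.113  0.013]
parts_tray 238 182 0.63 [ 0.585  0.185 -0.003]
{'time_s': 0.7, 'qpos': array([ 1.13512779,  0.3833377 ,  0.01640014,  1.3700566 , -0.00631287,
        1.38816913, -0.04644672]), 'dq': array([-1.69768581e-04, -4.10428749e-04,  1.17014130e-03,  4.88367788e-05,
       -9.91334383e-04,  8.06503325e-04, -2.43823169e-03]), 'tau': array([-5.12072620e-04, -6.27151537e+01,  8.42199773e-01, -3.72010374e+01,
        1.64127740e-02,  2.22258146e-03, -1.16789386e-05]), 'ee_pos': array([ 0.22767632, -0.58207014,  0.2313379 ]), 'eef_rot': array([9.82671667e-01, 1.85354772e-01, 4.52840706e-05, 3.00331192e-05]), 'wrist_force': array([-1.2463323 , -0.50507996,  0.0873105 ]), 'moment': array([-0.04292262,  0.02677243,  0.00094582]), 'grasp_force': 0.0, 'opening': 0.08551592898214169} 0.0187
```

View pics/a.png

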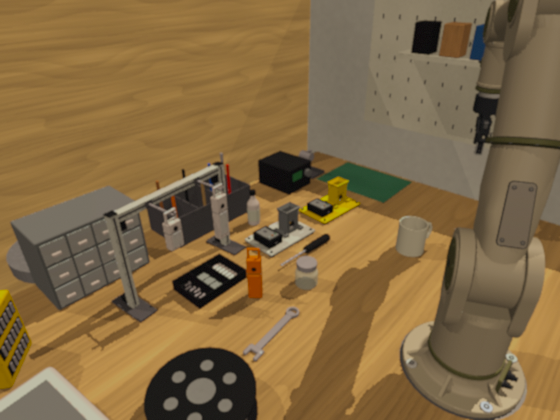

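View pics/b.png

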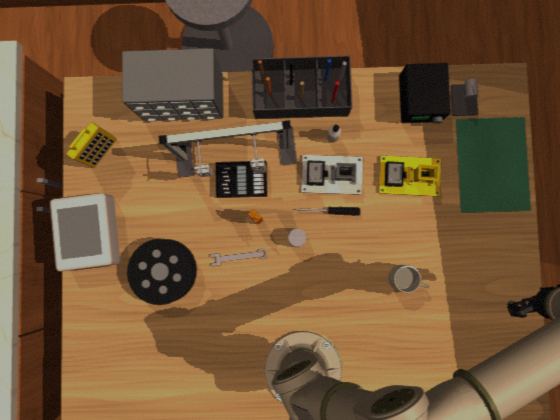

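The side view shows two white sticks on the stand. The one at (221,211) is long and the one at (171,233) is short. An orange look-alike stands on the bench at (254,276). The grey/aluminium jig is at (280,232) and a yellow look-alike jig at (330,200). The targets are the white stick at (221,211) and the grey jig, and I'll confirm both in a crop while measuring.

```bash
python3 - <<'E'
from h import *
import pickle
ims=pickle.load(open("ims.pkl","rb"))
c=ims["side"]["color"][160:300,110:310]
cv2.imwrite("pics/c.png",cv2.resize(c,None,fx=4,fy=4,interpolation=cv2.INTER_CUBIC))
T=cloud(ims["top"]);S=cloud(ims["side"])
def rect(n,Q):
    r=cv2.minAreaRect((Q[:,:2]*1000).astype(np.float32));print(n,len(Q),np.round(r[0],1),np.round(r[1],1),round(r[2],1),"z",Q[:,2].min().round(3),np.median(Q[:,2]).round(3),Q[:,2].max().round(3))
def sel(P,x,y,z): 
    return P[(P[...,0]>x[0])&(P[...,0]<x[1])&(P[...,1]>y[0])&(P[...,1]<y[1])&(P[...,2]>z[0])&(P[...,2]<z[1])]
for n,P in(("top",T),("side",S)):
    B=sel(P,(.6,.8),(-.05,.45),(.25,.275));B=B[B[:,0]>.65];rect(n+" beam",B)
    m=np.polyfit(B[:,1],B[:,0],1);print("beam x=f(y)",m.round(4),"yaw",np.degrees(-np.arctan(m[0])).round(2))
    rect(n+" tower",sel(P,(.54,.68),(-.22,-.1),(.075,.12)))
    rect(n+" plate",sel(P,(.5,.7),(-.25,.02),(.007,.02)))
    rect(n+" box",sel(P,(.5,.7),(-.12,.02),(.034,.06)))
    rect(n+" long",sel(P,(.54,.65),(.05,.15),(.09,.30)))
    rect(n+" short",sel(P,(.54,.65),(.2,.32),(.09,.30)))
    rect(n+" orange",sel(P,(.4,.53),(.08,.18),(.03,.30)))
E
```

```text
top beam 1193 [669.4 189.6] [ 49.1 352. ] 5.3 z 0.25 0.264 0.274
beam x=f(y) [-0.0885  0.6972] yaw 5.06
top tower 205 [ 596.9 -148.2] [60.5 46.8] 86.5 z 0.076 0.091 0.1
top plate 1399 [ 599.4 -115. ] [269.7 196.5] 90.0 z 0.007 0.012 0.02
top box 407 [632.4 -46.6] [155.   77.1] 24.1 z 0.034 0.041 0.056
top long 228 [616.3 106.7] [36.2 67.1] 88.4 z 0.116 0.233 0.269
top short 214 [608.8 255.2] [36.4 79.3] 86.4 z 0.168 0.236 0.266
top orange 113 [468.3 125.7] [35.3 23.2] 43.4 z 0.032 0.119 0.152
side beam 1375 [670.4 191.9] [ 52.1 352.9] 5.0 z 0.25 0.264 0.273
beam x=f(y) [-0.0871  0.6949] yaw 4.98
side tower 243 [ 598.4 -146.9] [65.3 45.5] 85.5 z 0.075 0.089 0.099
side plate 783 [602.  -87.5] [247.3 142.3] 76.0 z 0.007 0.014 0.02
side box 339 [613.5 -37.9] [173.8  85.5] 62.0 z 0.034 0.042 0.059
side long 752 [613.  118.5] [60.1 39.6] 27.8 z 0.117 0.194 0.267
side short 640 [606.9 269.7] [76.2 36.7] 21.6 z 0.168 0.218 0.269
side orange 584 [468.6 132. ] [36.8 24.1] 44.5 z 0.03 0.09 0.151
```

View pics/c.png

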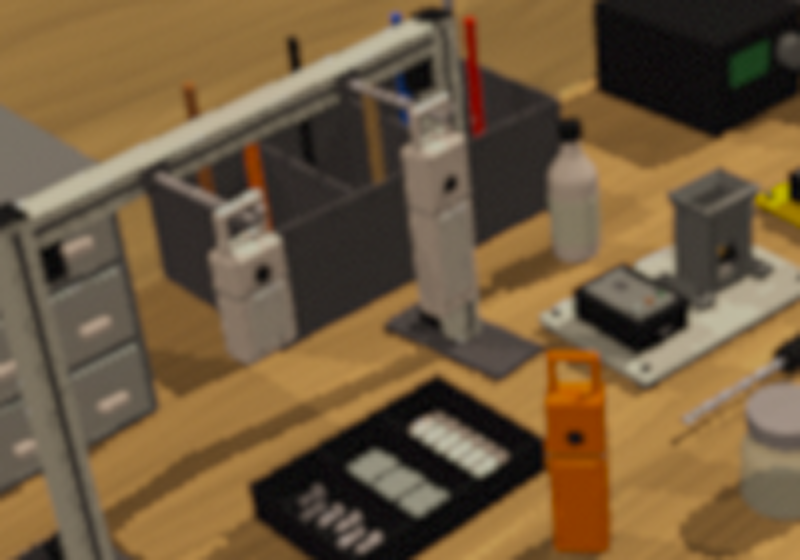

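The crop confirms it. The long white stick hangs on the -y hook (hook_b, about (0.601, 0.108)), and the grey jig tower is near (0.598, -0.148). I'll move now and refine with the wrist camera.

```bash
cat >> h.py <<'E'
def down(deg): 
    a=np.radians(deg)/2; return [np.cos(a),np.sin(a),0,0]
def sel(P,x,y,z): 
    return P[(P[...,0]>x[0])&(P[...,0]<x[1])&(P[...,1]>y[0])&(P[...,1]<y[1])&(P[...,2]>z[0])&(P[...,2]<z[1])]
def rect(n,Q):
    r=cv2.minAreaRect((Q[:,:2]*1000).astype(np.float32));print(n,len(Q),np.round(r[0],1),np.round(r[1],1),round(r[2],1),"z",Q[:,2].min().round(4),np.median(Q[:,2]).round(4),Q[:,2].max().round(4))
E
python3 - <<'E'
from h import *
import pickle
out={}
robot.movep([.56,-.148,.34],down(0));robot.sleep(.2)
out["j"]=robot.read_camera("wrist");print(robot.state()["time_s"],robot.state()["qpos"].round(2))
robot.movep([.54,.105,.35],down(5));robot.sleep(.2)
out["s"]=robot.read_camera("wrist");s=robot.state();print(s["time_s"],s["qpos"].round(2),s["ee_pos"])
pickle.dump(out,open("w.pkl","wb"))
cv2.imwrite("pics/d.png",cv2.resize(np.hstack([out["j"]["color"],out["s"]["color"]]),(800,300)))
P=cloud(out["j"])
print("campos",out["j"]["position"],out["s"]["position"])
rect("tower top",sel(P,(.54,.68),(-.22,-.08),(.086,.105)))
rect("box",sel(P,(.5,.7),(-.13,.02),(.036,.05)))
rect("plate",sel(P,(.5,.7),(-.27,.02),(.008,.017)))
P=cloud(out["s"])
rect("shoulder",sel(P,(.54,.66),(.05,.17),(.22,.245)))
rect("loop",sel(P,(.54,.63),(.05,.17),(.2595,.28)))
B=sel(P,(.64,.8),(-.05,.45),(.257,.275));rect("beam",B)
E
```

```text
2.9583 [ 0.46  0.28 -0.34  1.28  0.09  1.59 -1.43]
4.2083 [ 0.16  0.23 -0.5   1.33  0.11  1.6  -1.82] [0.54043426 0.103398   0.34977086]
campos [ 0.6278189  -0.14993906  0.48105231] [0.6083289  0.10780471 0.49097606]
tower top 1408 [ 599.3 -146.5] [60.6 46.5] 86.3 z 0.086 0.0914 0.0951
box 2961 [616.1 -39.7] [184.2  87.8] 60.1 z 0.036 0.039 0.0498
plate 8991 [ 615.5 -125.3] [298.7 149.6] 86.3 z 0.008 0.0105 0.017
shoulder 1012 [606.5 110.1] [22. 36.] 4.8 z 0.2289 0.2334 0.236
loop 541 [603.  107.2] [28.6 26.9] 38.5 z 0.2595 0.2614 0.2663
beam 36 [651.7 187.9] [153.3  22.7] 89.9 z 0.257 0.2573 0.2587
```

View pics/d.png

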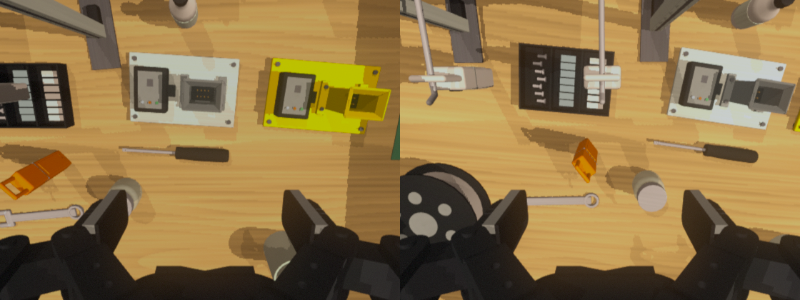

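The left half shows the grey jig at about (205,93) and the yellow one at (330,95). The right half shows the long stick's loop and shoulder at (603,78), with the wire running up-image. The shoulder measures 22 x 36 mm at z 0.233 with 4.8° yaw, which fits. The tower measures about 46 x 60 mm at (0.599, -0.1465) with -3.7° yaw. Next I grasp.

```bash
python3 - <<'E'
from h import *
import pickle
q=down(4.8)
robot.movep([.6055,.1098,.33],q)
robot.sleep(.2)
e=robot.state()["ee_pos"];print("err",e-[.6055,.1098,.33])
print(robot.line_to([.6055,.1098,.200],rate=.1,max_force=8));robot.sleep(.2)
s=robot.state();print(s["time_s"],s["ee_pos"],s["wrist_force"])
f=robot.read_camera("wrist")
robot.gripper_to(.03);robot.sleep(.2)
s=robot.state();print(s["time_s"],s["ee_pos"],s["wrist_force"],s["opening"],s["grasp_force"],R.from_quat(s["eef_rot"]).as_matrix().round(3))
g=robot.read_camera("wrist");h=robot.read_camera("side")
cv2.imwrite("pics/e.png",np.hstack([cv2.resize(g["color"],(440,330)),cv2.resize(h["color"][150:270,130:290],(440,330))][:2])[:, :800])
E
```

```text
err [-0.00037748  0.00021639  0.00118298]
False
6.4333 [0.60571234 0.1098593  0.20042672] [-0.30926805  0.45986042 -0.54122659]
7.1917 [0.60566674 0.10991204 0.20020284] [0.81131737 1.14390982 2.20784378] 0.035612831409310264 61.24615430831909 [[ 0.996  0.084  0.001]
 [ 0.084 -0.996  0.   ]
 [ 0.001 -0.    -1.   ]]
```

View pics/e.png

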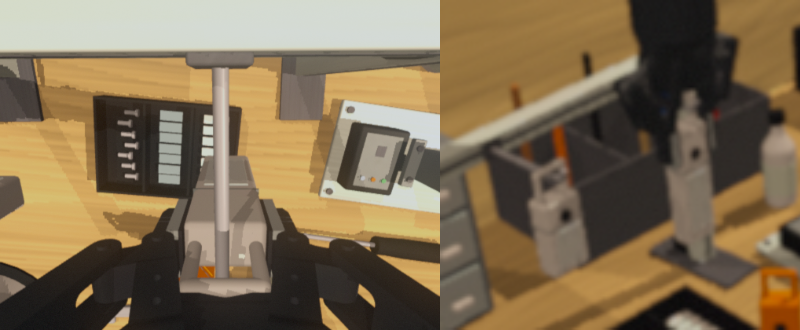

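The fingers hold the stick just below the shoulder (left image, around (225,230)), with the wire centred through the loop. Next I lift it and draw it off.

```bash
python3 - <<'E'
from h import *
p=robot.state()["ee_pos"]; p=np.array([.6055,.1098,.2000])
print(robot.line_to(p+[0,0,.0147],rate=.04,max_force=10))
s=robot.state();print(s["ee_pos"],s["wrist_force"])
t=p+[0,0,.0147]-.05*np.array([.9962,.087,0])
hit=robot.line_to(t,rate=.06,max_force=8)
s=robot.state();print(hit,s["ee_pos"],s["wrist_force"],s["opening"],s["time_s"])
if not hit:
    robot.line_to(t+[0,0,.09],rate=.12)
    robot.sleep(.2)
    g=robot.read_camera("wrist");h=robot.read_camera("side");s=robot.state();print(s["ee_pos"],s["opening"],s["time_s"])
    P=cloud(h);z=s["ee_pos"]
    Q=sel(P,(z[0]-.04,z[0]+.04),(z[1]-.04,z[1]+.04),(.1,z[2]-.005))
    print("foot z",np.percentile(Q[:,2],[0,1]),"centre by z:")
    for a in np.arange(Q[:,2].min(),Q[:,2].max(),.02):
        k=Q[(Q[:,2]>=a)&(Q[:,2]<a+.02)]; print(a.round(3),len(k),k.min(0).round(4),k.max(0).round(4))
    W=cloud(g); rect("shoulder",sel(W,(z[0]-.04,z[0]+.04),(z[1]-.021,z[1]+.021),(z[2]+.02,z[2]+.04)))
    cv2.imwrite("pics/f.png",np.hstack([cv2.resize(g["color"],(400,300)),cv2.resize(h["color"][130:280,130:330],(400,300))]))
E
```

```text
False
[0.60552495 0.10977948 0.2148312 ] [ 0.02608949  0.24241515 -2.67868213]
False [0.55598285 0.10535185 0.21475036] [ 0.88675862 -0.29468428 -0.45018699] 0.035400010112145316 8.7917
[0.55551677 0.10538339 0.30421968] 0.03512143739363559 9.9917
foot z [0.22177118 0.22273384] centre by z:
0.222 110 [0.5425 0.0884 0.2218] [0.5654 0.124  0.2418]
0.242 122 [0.5426 0.0852 0.2418] [0.5929 0.1247 0.2617]
0.262 124 [0.5419 0.0886 0.2618] [0.5879 0.1248 0.2815]
0.282 115 [0.5407 0.0861 0.2818] [0.5669 0.1246 0.2992]
shoulder 8127 [556.1 104.4] [24.7 42.2] 5.6 z 0.3242 0.3371 0.3442
```

View pics/f.png

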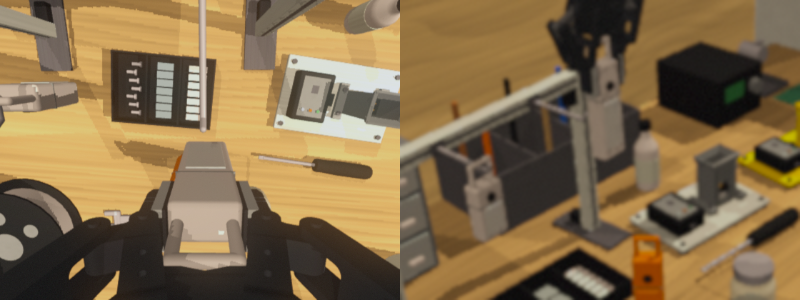

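The stick is off the hook and hangs straight in the gripper (left image (205,210), right image (605,110)), and nothing else has moved. Next I tighten the jig estimate, move over the pocket and check alignment.

```bash
python3 - <<'E'
from h import *
import pickle
P=cloud(pickle.load(open("w.pkl","rb"))["j"])
Q=sel(P,(.55,.65),(-.2,-.09),(.088,.1));rect("rim",Q)
I=sel(P,(.572,.626),(-.18,-.112),(.03,.07))
ins=I[(abs(I[:,0]-.599)<.018)&(abs(I[:,1]+.1465)<.025)];rect("pocket",ins)
rect("pins",ins[ins[:,2]<.047]) if (ins[:,2]<.047).any() else 0
c=np.array([.599,-.1467]);q=down(-3.7)
robot.line_to([.555,.02,.30],rate=.2,orientation=down(1))
robot.line_to([c[0],c[1],.23],rate=.2,orientation=q);robot.sleep(.3)
g=robot.read_camera("wrist");h=robot.read_camera("side");s=robot.state();z=s["ee_pos"];print(z,s["opening"],s["time_s"],s["wrist_force"])
pickle.dump((g,h),open("w2.pkl","wb"))
S=cloud(h);rect("side tower",sel(S,(.54,.66),(-.22,-.09),(.08,.098)))
k=sel(S,(.56,.64),(-.19,-.1),(.15,.2));print("stick side",k.min(0).round(4),k.max(0).round(4));rect("stick",k)
W=cloud(g)
rect("wr tower",sel(W,(.54,.66),(-.22,-.09),(.084,.098)))
cv2.imwrite("pics/g.png",np.hstack([cv2.resize(g["color"],(400,300)),cv2.resize(h["color"][130:250,220:380],(400,300),interpolation=cv2.INTER_CUBIC)]))
E
```

```text
rim 1201 [ 599.3 -146.5] [60.6 46.5] 86.3 z 0.088 0.0917 0.0951
pocket 757 [ 598.5 -146.4] [40.4 25.2] 86.9 z 0.0306 0.0348 0.07
pins 652 [ 598.1 -146.4] [40.1 24.7] 86.3 z 0.0306 0.0346 0.0466
[ 0.59903488 -0.14638979  0.23025992] 0.03515000894421444 12.05 [-0.02745306 -0.73756141 -1.60157424]
side tower 199 [ 597.7 -144.7] [60.2 46.3] 86.7 z 0.0802 0.0909 0.0979
stick side [ 0.5854 -0.1605  0.1505] [ 0.6133 -0.1244  0.1998]
stick 194 [ 592.5 -138.8] [36.6 24.1] 48.4 z 0.1505 0.1755 0.1998
wr tower 1714 [ 599.3 -146.4] [60.5 46.1] 86.5 z 0.084 0.0915 0.0956
```

View pics/g.png

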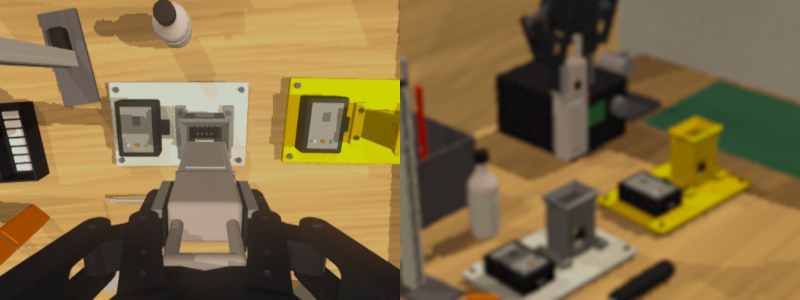

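The stick is above the grey tower (left image (205,125)), in line with it, and the tower estimates agree at (0.599, -0.1465). I'll go down guarded, entering first and then stopping above the pins.

```bash
python3 - <<'E'
from h import *
q=down(-3.6);c=[.599,-.1465]
for z,r in((.19,.08),(.165,.03),(.133,.03)):
    hit=robot.line_to([*c,z],rate=r,orientation=q,max_force=7)
    s=robot.state();print(z,hit,s["ee_pos"].round(4),s["wrist_force"].round(2),s["moment"].round(2),s["opening"].round(4),s["time_s"])
    if hit:break
h=robot.read_camera("side")
cv2.imwrite("pics/h.png",cv2.resize(h["color"][130:250,220:380],(640,480),interpolation=cv2.INTER_CUBIC))
E
```

```text
Traceback (most recent call last):
AttributeError: 'float' object has no attribute 'round'
```

```bash
python3 - <<'E'
from h import *
q=down(-3.6);c=[.599,-.1465]
for z,r in((.165,.03),(.133,.03)):
    hit=robot.line_to([*c,z],rate=r,orientation=q,max_force=7)
    s=robot.state();print(z,hit,s["ee_pos"].round(4),s["wrist_force"].round(2),s["moment"].round(2),s["opening"],s["time_s"])
    if hit:break
h=robot.read_camera("side")
cv2.imwrite("pics/h.png",cv2.resize(h["color"][130:250,220:380],(640,480),interpolation=cv2.INTER_CUBIC))
E
```

```text
0.165 False [ 0.5991 -0.1465  0.1652] [-0.28 -0.87 -2.12] [-0.02 -0.03 -0.03] 0.035564582175185225 13.6833
0.133 False [ 0.5992 -0.1465  0.1333] [ 0.04 -0.83 -1.82] [ 0.01  0.   -0.03] 0.035505426118719714 14.9
```

View pics/h.png

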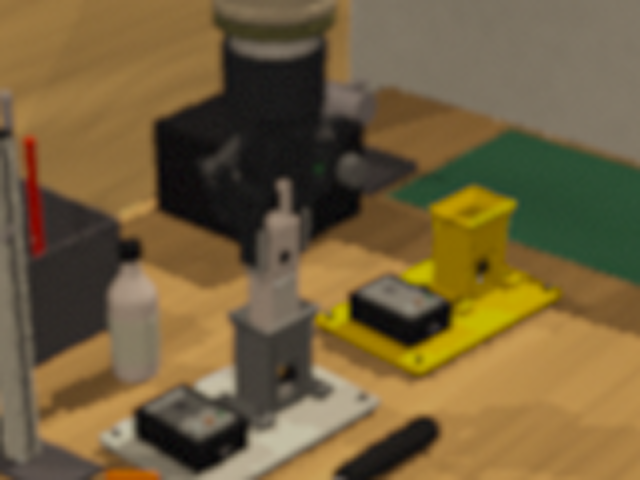

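The stick is in the pocket of the grey tower (275,290) with almost no side force. Next I press in 1 mm steps, watching the force curve.

```bash
python3 - <<'E'
from h import *
q=down(-3.6);c=[.599,-.1465]
f0=robot.state()["wrist_force"][2]
z=.133
while z>.108:
    z-=.001
    hit=robot.line_to([*c,z],rate=.01,orientation=q,max_force=20)
    s=robot.state();f=s["wrist_force"][2]-f0
    print(round(z,4),hit,s["ee_pos"][2].round(4),round(f,1),round(s["opening"],4),round(s["time_s"],1))
    if f>24:break
robot.sleep(.5);s=robot.state();print(s["ee_pos"],s["wrist_force"],s["time_s"],s["grasp_force"])
E
```

```text
0.132 False 0.132 -1.0 0.0355 15.2
0.131 False 0.1309 0.2 0.0353 15.4
0.13 False 0.1299 0.0 0.0351 15.7
0.129 False 0.1289 -0.6 0.0355 15.9
0.128 False 0.1279 -0.7 0.0357 16.2
0.127 False 0.1272 1.8 0.0357 16.4
0.126 False 0.1264 3.7 0.0354 16.7
0.125 False 0.1252 5.6 0.0353 16.9
0.124 False 0.1242 7.1 0.035 17.2
0.123 False 0.1233 6.9 0.035 17.4
0.122 False 0.1224 8.7 0.0355 17.7
0.121 False 0.1215 8.5 0.035 17.9
0.12 False 0.1207 9.2 0.0353 18.2
0.119 False 0.1198 11.6 0.0354 18.4
0.118 False 0.1191 12.3 0.0356 18.7
0.117 False 0.119 17.7 0.0355 18.9
0.116 False 0.119 22.6 0.0349 19.2
0.115 False 0.1189 26.0 0.0356 19.4
[ 0.60060882 -0.14694604  0.11885743] [-5.96611026  0.20846497 25.07289569] 19.95 64.60506677627563
```

The force rose along the spring from 4 to 12 N over 8 mm, then climbed sharply at z 0.119. That is the stop, held now at about 27 N with no slip.

```bash
python3 - <<'E'
from h import *
robot.sleep(.5);s=robot.state();print(s["ee_pos"],s["wrist_force"],s["opening"])
print(robot.job_done())
E
```

```text
[ 0.60060163 -0.14696152  0.11885656] [-5.48113204  0.59204491 26.09778621] 0.03495752967799009
the job is handed in; nothing more can be done
None
```

The job is handed in: the long light stick stands in the grey jig's pocket and is still held with about 26 N of push, on what the force readings show is the pins' stop, at about 20 s on the robot's clock.

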